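Restack the well tray and close the stack with its lid

ROBOT

A 6-joint arm with a two-finger parallel gripper is mounted at the origin on the work surface. World frame = base frame: x ahead of the robot, y to its left, z up, the work surface at z = 0. Lengths are in m, angles in rad, forces in N, time in s.
With the tool pointing down it reaches from about 0.375 to 0.75 m from the base axis. Payload 9 kg.
Tool frame: the origin (TCP) lies at the very end of the fingers, on their centre line; the grasp point (between the pads) lies 19 mm behind it; z points along the fingers, y is the line along which they close (so a half turn about z gives the same grasp; the last joint's range is limited). The gripper opens to 85 mm and grips with 20 to 120 N. Pads are 22 mm wide; open, the fingers measure 114 mm over their backs; the gripper's body (76 mm by 85 mm) begins 54 mm behind the grasp point. The pads swing forward as they close: fully open they stand 13 mm farther back than shut.
Start: joints at [-0.218, 0.104, 0.097, 1.564, 0, 1.353], TCP at [0.6, 0, 0.231] pointing down, gripper open.
Joint ranges: [-2.99, 2.99], [-0.84, 1.86], [-1.1, 1.16], [-1.84, 2.11], [-1.51, 1.56], [-3.14, 3.14]. Speed limits (rad/s): [2.22, 2.22, 2.57, 3.14, 3.14, 3.14].

INTERFACE

Orientations are given as a unit quaternion [x, y, z, w].
In Python, from station import bot, optics gives the robot as it stands.
- The arm moves only by the shell command python3 -m pendant 'ROWS' [OPENING] [FORCE]. ROWS is JSON, a list of rows, each a list of 6 numbers: the shift along the tool's x, y, z scaled (see below), then the turn, a rotation vector about the tool's x, y, z scaled (see below). In form: [[x, y, z, ax, ay, az], ...]. A call has exactly 10 rows; each row shifts and turns the commanded pose from where the row before left it, along the tool's axes as they then stand; what a row does not reach is not made up. The controller multiplies each number of a shift by 100 mm and each number of a turn by pi rad. A row lasts 1/12 s, in which the tool goes at most 41.7 mm and 7.16 degrees, less where a joint would pass 70% of its speed; a pose out of reach is approached as far as the arm can. A call with a number of a shift or a turn outside -1 to 1 is refused whole. A call with a gripper value outside its range is refused whole. OPENING is the closure, from -1 (fully open) to 1 (shut), so that 0 is half open, set as the call begins (- or left out, the last holds). The fingers move at their own pace and stop on an object; FORCE is the grip in N (left out, the last holds). Time passes only in rows, so rows that do not move let the fingers close, or fill a call up. It gives the time, the measured TCP pose, the force, the opening and the grip force at its end, in the units of the state.
- bot.read_state(): the state, without advancing time (a new reading comes with each control period).
- optics.grab_frame(name): name is "scene" or "side" or "wrist"; returns (picture, depth): 480x640x3 uint8, blue, green, red; 480x640 float32, m along the optical axis (not along the pixel's ray), 0 where there is no reading.
- optics.camera_info(name): a dict with "fx", "fy", "cx", "cy" (pixels), "R" (3x3) and "t" (3): a world point X has camera coordinates R X + t. Camera axes: x right, y down, z forward; pixel columns grow to the right and rows downward; lengths in m; the calibration is good to about 2 mm. A picture is of the moment at which its call begins: read the wrist's pose just before it. camera_info takes no time and is no camera call; for the wrist camera it gives the pose at the moment of the call.
- bot.sign_off(): hands the job in; it is judged then, once.
The state is a dict: "clock": time; "q": joint angles; "joint_velocities": joint speeds; "tau": joint torques, N m; "tcp_pos": TCP position; "tool_rot": TCP orientation; "wrist_force": force on the tool from outside, world axes, zero at the start; "moment": the same for the moment, N m; "opening": finger opening in m; "grip_force": force on a finger pad.
Only numpy, scipy, OpenCV 4.12 (cv2) and the standard library are available. Lean on these libraries where they do the work, as an engineer would, in place of code of your own. Each camera call takes 0.05 s, during which the arm holds its last target. There are 200 camera calls.

TASK

Take the well tray off the tilted stand and put it on top of the stack of two trays, and close the stack with the lid. Tray and lid must each go on the right way round, cut corners over cut corners, so that the skirt drops down over the tray below and sits level and fully home. Leave the stack standing where it is and do not disturb the other things on the bench.

Things in the scene. Friction and masses are not known exactly. Their poses are not given: they have to be found in the camera images.
- stand: White acrylic tilted tray stand, fixed, 100 x 72 mm, 61 mm high. Its deck rises at 30 degrees towards its own +x, which points to the robot's right, give or take its yaw; an 8 mm lip at the low end stops the tray. Beside the tray's middle both sides of the deck are cut in (44 mm wide there, 41 mm along the slope) for the fingers. Origin on the bench under the deck's middle; z up.
- tray: Well tray alone on the stand's slope: 84 mm (x) x 58 mm (y), 17 mm high, 24 wells on top. Upright side walls up to z = 13 mm, then a raised deck 4 mm high, set back 4.5 mm from the walls at its foot, 6.5 mm at its top. 30 to 54 g. Origin at the centre of its underside; z is where the wells face, square to the slope at the start; x points up the slope.
- tray_cut_end (a point): Middle of the tray's cut end, at its underside, 42 mm along its +x: both corners there are cut off at 45 degrees by 12 mm, the other two are square. Hollow below: a 3 mm thick skirt, open 7 mm deep, drops over the raised deck of a like tray with 1.5 mm play all round and rests on its walls, 13 mm above that tray's underside. Turned end for end it does not go down.
- stack_low: Bottom tray of the stack on the bench, of the same shape as the tray (84 x 58 mm, cut corners at its +x end); loose, 50 g. Origin at the centre of its underside, z up.
- stack_top: Upper tray of the stack, of the same shape as the tray, seated on stack_low the same way round, its underside 13 mm above the bench; loose, 50 g. Origin at the centre of its underside, z up, cut corners at its +x end.
- lid: Frosted lid without wells, lying right side up on the bench: 84 mm (x) x 58 mm (y), upright side walls 10 mm high, a raised panel adds 1 mm on top. 15 to 30 g. Origin at the centre of its underside, z up.
- lid_cut_end (a point): Middle of the lid's cut end, at its underside, 42 mm along its +x: both corners there are cut off as on the trays. Its skirt, 3 mm thick and open 6 mm deep, drops over a tray's raised deck with 1.5 mm play and rests on the tray's walls, 13 mm above that tray's underside, one way round only.
- tipbox: open pipette tip box, 122 x 82 mm, 59 mm high, full of orange tips; loose; origin under its centre
- tuberack: low plywood rack with small capped tubes, 40 x 165 mm, 40 mm high; loose; origin under its centre
- beaker: glass beaker, 68 mm across, 85 mm high; loose; origin under its centre
- dropper: small glass dropper bottle, 33 mm across, 86 mm high with its white teat; loose; origin under its centre
- pen: marker pen lying down, 130 mm along its x, 18 mm high; loose; origin under its middle
Mind the look-alikes: they are no part of the job. Leave any pink or yellow look-alike of the tray alone.

How it is judged:
By the outcome, as a careful person would: the job done as asked, in the order asked, and still so for the second after the job is handed in, with the robot touching nothing.
It also fails if it takes over 64 s, if anything falls off the work surface, if the arm or the gripper's body presses on something with over 40 N, if the wrist force passes 120 N, or if a joint passes its speed limit or range.

## Working session

There is one attempt and no reset: what is moved stays moved. The work goes in short steps, Python scripts to look and compute and a shell command to move; the robot and the scene stay as the last step left them, time stands still between calls to the robot, and variables do not carry over. Pictures are saved under pics/ and viewed, at most 10 in all, crops included, and the job is handed in when it is done.

```bash
ls; mkdir -p pics
python3 - <<'E'
from station import bot, optics
import cv2,numpy as np
print(bot.read_state())
for n in("scene","side"):
    p,d=optics.grab_frame(n); cv2.imwrite(f"pics/{n}0.png",p); np.save(f"pics/{n}0.npy",d)
    i=optics.camera_info(n); print(n,i)
E
```

```text
pics
{'clock': 0.0, 'q': array([-2.17684000e-01,  1.04686114e-01,  9.64565781e-02,  1.56387445e+00,
       -1.45349512e-05,  1.35311439e+00]), 'joint_velocities': array([-0.00075023,  0.00200117, -0.00057512,  0.00167363, -0.00106746,
        0.00117208]), 'tau': array([ 7.03431251e-04, -5.56934094e+01,  5.03644359e+01,  1.70058967e-02,
       -2.22691165e-04, -8.28643181e-07]), 'tcp_pos': array([5.99673292e-01, 8.68840146e-05, 2.30523048e-01]), 'tool_rot': array([ 7.07107357e-01,  7.07105903e-01, -3.57695523e-04, -5.47355598e-04]), 'wrist_force': array([-0.05853446, -0.19949896,  0.01997056]), 'moment': array([-0.04058787,  0.02513038,  0.00246959]), 'grip_force': 0.0, 'opening': 0.08536533125055588}
scene {'fx': 517.4814477103434, 'fy': 517.4814477103434, 'cx': 312.80025505890933, 'cy': 241.88788505246234, 'R': array([[ 0.66700217,  0.74484858, -0.01756956],
       [ 0.51404871, -0.47713766, -0.71280683],
       [-0.53931626,  0.46641209, -0.70114031]]), 't': array([-0.32947045, -0.25246865,  1.3380683 ])}
side {'fx': 486.72593458015837, 'fy': 486.72593458015837, 'cx': 319.0874257285172, 'cy': 237.66306256746432, 'R': array([[ 0.83662461, -0.54770789, -0.00867911],
       [-0.3239877 , -0.48199168, -0.8140737 ],
       [ 0.44169133,  0.68388602, -0.58069672]]), 't': array([-0.50533012,  0.20070869,  0.72195931])}
```

View pics/scene0.png

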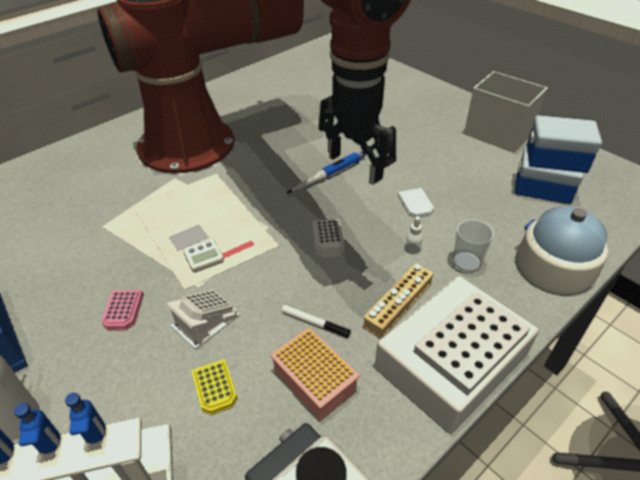

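View pics/side0.png

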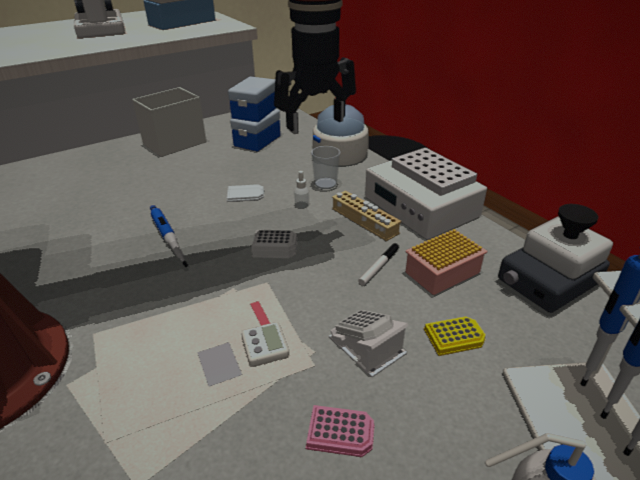

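Scene view: the tray on the white stand is at about (205,303), the stack at (328,237), and the frosted lid at (416,202). Things that could be taken for the tray are pink (122,308), yellow (214,385), the grey stack (328,237), the tip box (315,370) and the heater block (473,340). I choose the grey-white tray on the stand at (205,303) and will check it in a close crop.

```bash
cat > h.py <<'E'
from station import bot, optics
import cv2,numpy as np
from scipy.spatial.transform import Rotation as Ro
def cloud(d,i):
    v,u=np.mgrid[0:480,0:640]
    c=np.stack([(u-i['cx'])/i['fx']*d,(v-i['cy'])/i['fy']*d,d],-1)
    return (c-i['t'])@i['R']
def plane(u,v,z,i):
    r=np.array([(u-i['cx'])/i['fx'],(v-i['cy'])/i['fy'],1])@i['R']; o=-i['R'].T@i['t']
    return o+r*(z-o[2])/r[2]
def proj(X,i):
    c=i['R']@np.asarray(X)+i['t']; return np.array([c[0]/c[2]*i['fx']+i['cx'],c[1]/c[2]*i['fy']+i['cy']])
E
python3 - <<'E'
from h import *
np.set_printoptions(precision=3,suppress=True)
for n,ps in (("scene",dict(tray=(205,301),stack=(327,230),lid=(416,202),pink=(122,306),tip=(315,365),tube=(400,297),pen=(316,320),bench=(260,320))),("side",dict(tray=(362,322),stack=(275,238),lid=(245,193)))):
    d=np.load(f"pics/{n}0.npy"); i=optics.camera_info(n); C=cloud(d,i)
    for k,(u,v) in ps.items(): print(n,k,C[v,u])
p=cv2.imread("pics/scene0.png");q=cv2.imread("pics/side0.png")
f=lambda a,u,v:cv2.resize(a[v-38:v+38,u-50:u+50],(400,300),interpolation=cv2.INTER_CUBIC)
cv2.imwrite("pics/crop1.png",np.vstack([np.hstack([f(p,205,308),f(p,328,237)]),np.hstack([f(q,368,335),f(p,416,202)])]))
E
```

```text
scene tray [ 0.516 -0.269  0.054]
scene stack [0.513 0.022 0.034]
scene lid [0.563 0.244 0.011]
scene pink [ 0.395 -0.375  0.019]
scene tip [ 0.742 -0.217  0.061]
scene tube [ 0.732 -0.005  0.041]
scene pen [ 0.654 -0.136  0.015]
scene bench [ 0.578 -0.203  0.001]
side tray [ 0.502 -0.273  0.054]
side stack [0.514 0.019 0.03 ]
side lid [ 0.169 -0.674  0.578]
```

View pics/crop1.png

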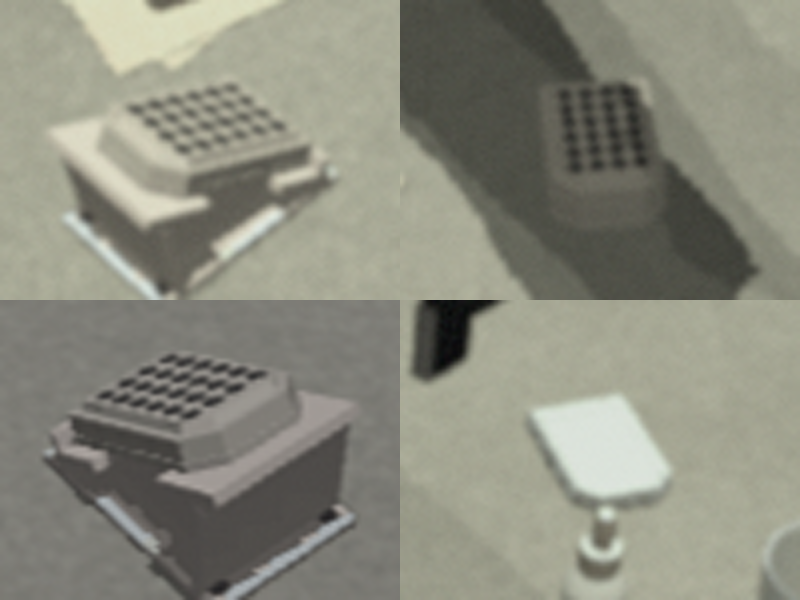

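The crop shows the tray with its cut corners at the uphill end, and the lid's cut end towards the dropper. The stack's cut end looks to be its far end (image up). I'll check that with the wrist camera now.

Run:
```python
from h import *
np.set_printoptions(precision=3,suppress=True)
i=optics.camera_info("wrist");s=bot.read_state()
p,d=optics.grab_frame("wrist"); cv2.imwrite("pics/w0.png",p); np.save("pics/w0.npy",d)
Rt=Ro.from_quat(s['tool_rot']).as_matrix()
print(i['R']@Rt,"cam in tool",Rt.T@(-i['R'].T@i['t']-s['tcp_pos']),i['fx'],i['cx'],i['cy'])
# fits in the fixed views for stand/tray plane
```

```text
[[ 0.     1.     0.   ]
 [-0.959  0.    -0.284]
 [-0.284 -0.     0.959]] cam in tool [ 0.072  0.    -0.142] 334.4457566452937 321.13209978535923 237.15448012506567
```

View pics/w0.png

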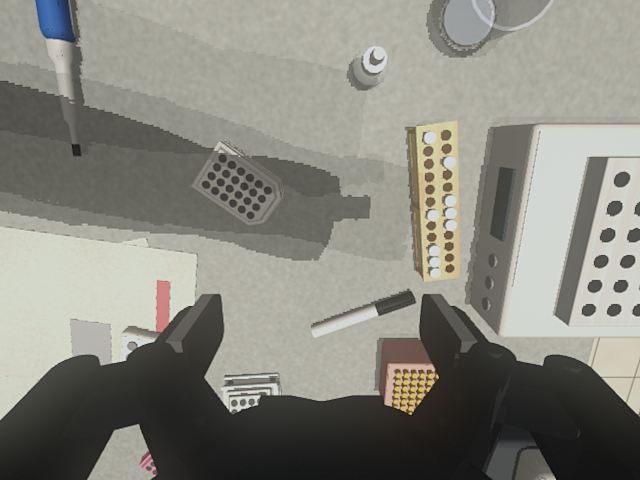

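The wrist view shows the stack at (238,187) with its cut corners at the lower right, (280,195) and (255,222). That puts them towards +x,-y, so my earlier guess was wrong. Now rough poses from the point clouds.

```bash
cat >> h.py <<'E'
def rect(P,ax=None):
    "min-area rect of points' xy (mm): centre, sides, long-axis yaw deg"
    (c,(w,h),a)=cv2.minAreaRect((P[:,:2]*1000).astype(np.float32))
    if w<h: w,h,a=h,w,a+90
    return np.round(c,1),round(w,1),round(h,1),round((a+90)%180-90,1)
def near(C,c,r,z0,z1):
    return C[(np.hypot(C[...,0]-c[0],C[...,1]-c[1])<r)&(C[...,2]>z0)&(C[...,2]<z1)]
E
python3 - <<'E'
from h import *
np.set_printoptions(precision=3,suppress=True)
d=np.load("pics/w0.npy");C=cloud(d,optics.camera_info("wrist"))
P=near(C,(.515,.02),.07,.02,.06);print("stack all",rect(P),len(P),np.percentile(P[:,2],[5,50,95]))
P=near(C,(.515,.02),.07,.040,.06);print("stack top",rect(P),len(P),P[:,2].mean())
for n in("scene","side"):
    C=cloud(np.load(f"pics/{n}0.npy"),optics.camera_info(n))
    P=near(C,(.515,.02),.07,.037,.06);print(n,"stack top",rect(P),len(P))
    P=near(C,(.563,.244),.07,.005,.02);print(n,"lid",rect(P) if len(P)>5 else 0,len(P))
    P=near(C,(.51,-.27),.09,.01,.1)
    best=None;rng=np.random.default_rng(0)
    for _ in range(500):   # RANSAC plane with 30 deg tilt
        a=P[rng.choice(len(P),3,False)];m=np.cross(a[1]-a[0],a[2]-a[0]);l=np.linalg.norm(m)
        if l<1e-5: continue
        m*=np.sign(m[2])/l
        if abs(m[2]-.866)>.04: continue
        k=np.abs((P-a[0])@m)<.0015
        if best is None or k.sum()>best.sum(): best=k
    Q=P[best];c=Q.mean(0);m=np.linalg.svd(Q-c)[2][2];m*=np.sign(m[2])
    ax=np.array([-m[0],-m[1],0]);ax/=np.linalg.norm(ax);ay=np.array([-ax[1],ax[0],0]);up=np.cross(ay,m)
    L=np.stack([(Q-c)@up,(Q-c)@ay],1);print(n,"plane",len(Q),"c",c,"n",m,"tilt",np.degrees(np.arccos(m[2])),"yaw",np.degrees(np.arctan2(ax[1],ax[0])),"ext",np.percentile(L,[1,99],axis=0),rect(L))
E
```

```text
stack all (array([514.3,  22.5]), 82.2, 56.8, -36.5) 4217 [0.025 0.029 0.031]
stack top (array([0., 0.]), 0.0, 0.0, 0.0) 0 nan
scene stack top (array([0., 0.]), 0.0, 0.0, 0.0) 0
scene lid (array([564.1, 237.9]), 124.9, 112.6, -50.8) 705
scene plane 503 c [ 0.51  -0.267  0.052] n [-0.051  0.491  0.87 ] tilt 29.55693958331495 yaw -84.11548169661192 ext [[-0.037 -0.023]
 [ 0.034  0.024]] (array([-1.4,  0.5]), 73.3, 48.6, -0.7)
side stack top (array([0., 0.]), 0.0, 0.0, 0.0) 0
side lid (array([559.8, 245.5]), 82.6, 62.5, -27.5) 510
side plane 542 c [ 0.51  -0.268  0.052] n [-0.04   0.495  0.868] tilt 29.76374879701748 yaw -85.32340354566536 ext [[-0.038 -0.022]
 [ 0.034  0.024]] (array([-2.3,  1.2]), 75.0, 47.1, 0.4)<stdin>:5: RuntimeWarning: Mean of empty slice.
  ret = ret.dtype.type(ret / rcount)
```

```bash
cat >> h.py <<'E'
def plan(pos,R,N=10,s=None):
    "equal row repeated N times that takes the tool from the state to (pos,R)"
    s=s or bot.read_state(); R0=Ro.from_quat(s['tool_rot']).as_matrix()
    w=Ro.from_matrix(R0.T@R).as_rotvec()/N; r=Ro.from_rotvec(w).as_matrix()
    M=sum(np.linalg.matrix_power(r,k) for k in range(N))
    v=np.linalg.solve(M,R0.T@(np.asarray(pos)-s['tcp_pos']))
    print("row x%d:"%N,np.round(np.r_[v/.1,w/np.pi],4).tolist(),"mm/row %.1f deg/row %.2f"%(np.linalg.norm(v)*1e3,np.degrees(np.linalg.norm(w))))
def tool(xyaw,tilt=0):
    "tool x heading xyaw deg, tipped so tool x dips by tilt deg"
    a=np.radians(xyaw);x=np.array([np.cos(a),np.sin(a),0]);z=np.array([0,0,-1.])
    return np.stack([x,np.cross(z,x),z],1)@Ro.from_rotvec([0,-np.radians(tilt),0]).as_matrix()
E
python3 - <<'E'
from h import *
R=tool(95.3,30);print(np.round(R,3));plan(np.array([.5106,-.2749,.0362])-.110*R[:,2],R,9)
E
```

```text
[[-0.08   0.996  0.046]
 [ 0.862  0.092 -0.498]
 [-0.5    0.    -0.866]]
row x9: [-0.2108, -0.1155, 0.1641, -0.0009, -0.0185, -0.0032] mm/row 29.1 deg/row 3.39
```

```bash
python3 -m pendant '[[-0.211,-0.1155,0.164,-0.0009,-0.0185,-0.0032],[-0.211,-0.1155,0.164,-0.0009,-0.0185,-0.0032],[-0.211,-0.1155,0.164,-0.0009,-0.0185,-0.0032],[-0.211,-0.1155,0.164,-0.0009,-0.0185,-0.0032],[-0.211,-0.1155,0.164,-0.0009,-0.0185,-0.0032],[-0.211,-0.1155,0.164,-0.0009,-0.0185,-0.0032],[-0.211,-0.1155,0.164,-0.0009,-0.0185,-0.0032],[-0.211,-0.1155,0.164,-0.0009,-0.0185,-0.0032],[-0.211,-0.1155,0.164,-0.0009,-0.0185,-0.0032],[0,0,0,0,0,0]]' -1 30
cat > look.py <<'E'
import sys
from h import *
np.set_printoptions(precision=4,suppress=True)
n=sys.argv[1]; i=optics.camera_info("wrist");s=bot.read_state()
p,d=optics.grab_frame("wrist"); cv2.imwrite(f"pics/{n}.png",p)
np.savez(f"pics/{n}.npz",d=d,R=i['R'],t=i['t'],tp=s['tcp_pos'],tr=s['tool_rot']); print(s['tcp_pos'],Ro.from_quat(s['tool_rot']).as_matrix().round(3).tolist(),s['q'].round(2))
E
python3 look.py w1
python3 - <<'E'
from h import *
np.set_printoptions(precision=4,suppress=True)
z=np.load("pics/w1.npz");i=dict(optics.camera_info("wrist"));i['R']=z['R'];i['t']=z['t'];C=cloud(z['d'],i)
# into slope frame: origin underside estimate, axes of the wanted tool
R=tool(95.3,30);o=np.array([.5106,-.2749,.0362]);S=(C-o)@np.stack([-R[:,0],R[:,1],-R[:,2]],1)*1000  # x up slope, z out of deck
for a,b in((14.5,20),(9,14.8),(-3,20)):
    k=(abs(S[...,0])<60)&(abs(S[...,1])<45)&(S[...,2]>a)&(S[...,2]<b);P=S[k]
    print(a,b,len(P),np.percentile(P,[1,50,99],axis=0).tolist(),cv2.minAreaRect(P[:,:2].astype(np.float32)))
k=(abs(S[...,0])<30)&(abs(S[...,1])<20)&(S[...,2]>12);A=S[k];print("top plane",np.linalg.lstsq(np.c_[A[:,:2],np.ones(len(A))],A[:,2],rcond=None)[0])
E
```

```text
clock: 0.98
tcp_pos: [0.5026, -0.2218, 0.1287]
tool_rot: [0.65, 0.714, -0.176, 0.19]
wrist_force: [-0.6, 0.0, -0.3]
opening: 0.0853
grip_force: 0.0
[ 0.5026 -0.2218  0.1287] [[-0.081, 0.996, 0.043], [0.861, 0.092, -0.499], [-0.501, -0.004, -0.865]] [-0.41 -0.31 -0.56  1.05 -0.46  1.01]
14.5 20 4867 [[-37.51227014515589, -22.18143068506465, 14.522694987407045], [-5.050549453325528, -0.6691123380036408, 15.285650935585853], [32.3085536805428, 22.36018859110785, 16.736148254833665]] ((-2.403369903564453, 0.1312732696533203), (46.33714294433594, 71.7008285522461), 89.95872497558594)
9 14.8 3682 [[-42.63583288645964, -27.40883571322241, 9.713341594269963], [-10.045580098903105, 1.94158253645623, 13.095956236699937], [38.11481225495913, 27.782752470939922, 14.787648543263325]] ((-2.0282554626464844, 0.08932876586914062), (55.901302337646484, 81.97360229492188), 89.48182678222656)
-3 20 10428 [[-48.328262523587206, -34.734551606584205, -2.7743815283267237], [-7.4511640737364715, -0.04625335385522516, 14.31661243397543], [50.43998558321497, 34.811989547822364, 16.536553067455877]] ((-3.2190208435058594, 0.055103302001953125), (72.01551055908203, 110.2120132446289), 89.52531433105469)
top plane [ -3.9502  -0.1958 112.868 ]
```

View pics/w1.png

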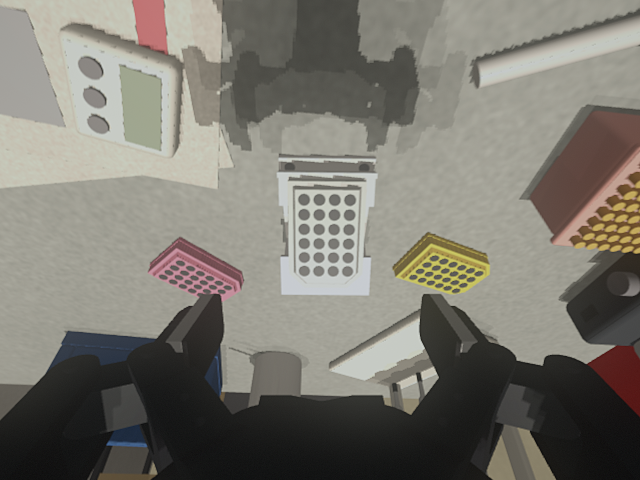

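The wrist view shows the tray at (327,230) between the pads, with its cut corners at the uphill end (bottom of the picture). The pink (195,265) and yellow (442,262) ones are clear on either side. Next I work out the descent.

Run:
```python
from h import *
R=tool(95.3,30);o=np.array([.5106,-.2749,.0362]);c=o+.0022*R[:,0]+.0001*R[:,1]
print(c);plan(c+.013*R[:,2],R,6);plan(c+.013*R[:,2],R,1)
```

```text
[ 0.51052358 -0.27299365  0.0351    ]
row x6: [0.0029, 0.0032, 0.2027, -0.0001, -0.0001, -0.0] mm/row 20.3 deg/row 0.02
row x1: [0.0169, 0.0203, 1.216, -0.0006, -0.0003, -0.0001] mm/row 121.6 deg/row 0.12
```

```bash
python3 -m pendant '[[0.003,0.003,0.2,0,0,0],[0.003,0.003,0.2,0,0,0],[0.003,0.003,0.2,0,0,0],[0.003,0.003,0.2,0,0,0],[0.003,0.003,0.15,0,0,0],[0.002,0.005,0.1,0,0,0],[0,0,0.1,0,0,0],[0,0,0.06,0,0,0],[0,0,0,0,0,0],[0,0,0,0,0,0]]' -1 30
python3 - <<'E'
from h import *
R=tool(95.3,30);c=np.array([.51052,-.27299,.0351])
s=bot.read_state();print((s['tcp_pos']-c)@R*1000,s['joint_velocities'].round(3));plan(c+.013*R[:,2],R,1)
E
```

```text
clock: 1.87
tcp_pos: [0.5138, -0.2788, 0.0268]
tool_rot: [0.651, 0.714, -0.174, 0.192]
wrist_force: [0.7, -0.4, -0.1]
opening: 0.0854
grip_force: 0.0
[-1.1778097   2.71231961 10.21238442] [ 0.005 -0.014  0.005  0.002 -0.001 -0.   ]
row x1: [0.0118, -0.0272, 0.0278, 0.0005, -0.0, -0.0001] mm/row 4.1 deg/row 0.09
```

```bash
python3 -m pendant '[[0.012,-0.027,0.02,0,0,0],[0,0,0,0,0,0],[0,0,0,0,0,0],[0,0,0,0,0,0],[0,0,0,0,0,0],[0,0,0,0,0,0],[0,0,0,0,0,0],[0,0,0,0,0,0],[0,0,0,0,0,0],[0,0,0,0,0,0]]' 0.2 30
python3 -m pendant '[[0,0,0,0,0,0],[0,0,0,0,0,0],[0,0,0,0,0,0],[0,0,0,0,0,0],[0,0,0,0,0,0],[0,0,0,0,0,0],[0,0,0,0,0,0],[0,0,0,0,0,0],[0,0,0,0,0,0],[0,0,0,0,0,0]]' 1 40
python3 look.py w2
```

```text
clock: 2.7
tcp_pos: [0.511, -0.2789, 0.0247]
tool_rot: [0.651, 0.714, -0.174, 0.192]
wrist_force: [-3.4, 6.6, 6.0]
opening: 0.0573
grip_force: 32.7
clock: 3.53
tcp_pos: [0.511, -0.2789, 0.0247]
tool_rot: [0.651, 0.714, -0.174, 0.192]
wrist_force: [-3.3, 5.4, 7.1]
opening: 0.0571
grip_force: 40.7
[ 0.511  -0.2789  0.0247] [[-0.08, 0.996, 0.048], [0.862, 0.093, -0.498], [-0.5, 0.001, -0.866]] [-0.51 -0.17 -0.64  0.78 -0.42  0.9 ]
```

View pics/w2.png

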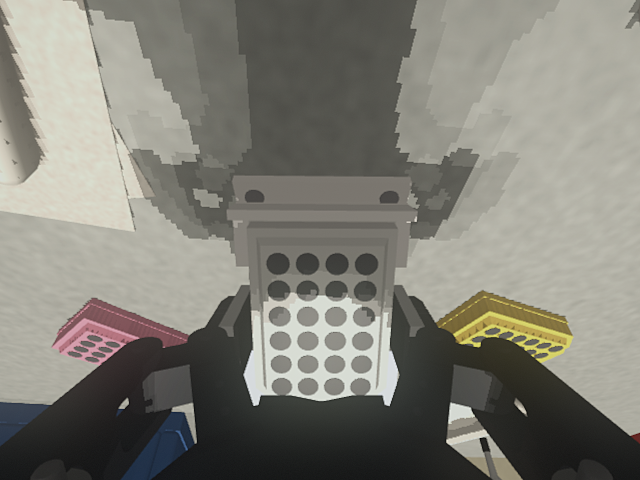

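The tray is gripped square between the pads at (320,320). I lift it along the normal.

```bash
python3 -m pendant '[[0,0,-0.05,0,0,0],[0,0,-0.1,0,0,0],[0,0,-0.15,0,0,0],[0,0,-0.2,0,0,0],[0,0,-0.2,0,0,0],[0,0,-0.1,0,0,0],[0,0,0,0,0,0],[0,0,0,0,0,0],[0,0,0,0,0,0],[0,0,0,0,0,0]]'
python3 look.py w3
cat > held.py <<'E'
import sys
from h import *
np.set_printoptions(precision=2,suppress=True)
z=np.load(f"pics/{sys.argv[1]}.npz");i=dict(optics.camera_info("wrist"));i['R']=z['R'];i['t']=z['t']
S=(cloud(z['d'],i)-z['tp'])@Ro.from_quat(z['tr']).as_matrix()*1000
print("z at x along middle:",[ (x,np.median(S[(abs(S[...,0]-x)<1.5)&(abs(S[...,1])<25)&(abs(S[...,2])<50)][:,2]).round(1)) for x in range(-30,50,5)])
for y in (-15,0,15):
    k=(abs(S[...,1]-y)<4)&(S[...,2]>-45)&(S[...,2]<15)&(abs(S[...,0])<60); print(y,"max x",np.percentile(S[k][:,0],99.5))
k=(S[...,2]>-45)&(S[...,2]<15)&(S[...,0]>15)&(S[...,0]<60)&(abs(S[...,1])<40);P=S[k];A=P[(P[:,0]<35)&(abs(P[:,1])<20)]
print("plane z=ax+by+c",np.linalg.lstsq(np.c_[A[:,:2],np.ones(len(A))],A[:,2],rcond=None)[0],"y range",np.percentile(P[:,1],[1,99]))
E
python3 held.py w3; python3 held.py w2
```

```text
clock: 4.42
tcp_pos: [0.5063, -0.2393, 0.092]
tool_rot: [0.651, 0.714, -0.174, 0.191]
wrist_force: [1.0, -0.6, -1.3]
opening: 0.0575
grip_force: 43.3
[ 0.5063 -0.2393  0.092 ] [[-0.08, 0.996, 0.046], [0.863, 0.092, -0.497], [-0.499, -0.0, -0.867]] [-0.44 -0.28 -0.6   0.96 -0.44  0.97]
z at x along middle: [(-30, np.float64(-26.9)), (-25, np.float64(-27.0)), (-20, np.float64(-26.9)), (-15, np.float64(-27.0)), (-10, np.float64(-26.9)), (-5, np.float64(-27.0)), (0, np.float64(-26.9)), (5, np.float64(-27.0)), (10, np.float64(-27.0)), (15, np.float64(-27.0)), (20, np.float64(-27.0)), (25, np.float64(-27.0)), (30, np.float64(-27.0)), (35, np.float64(-26.2)), (40, np.float64(-20.6)), (45, np.float64(nan))]
-15 max x 41.65192728629948
0 max x 41.601722564192485
15 max x 41.508076654696914
plane z=ax+by+c [  0.     0.01 -27.07] y range [-26.99  27.76]
z at x along middle: [(-30, np.float64(-26.9)), (-25, np.float64(-27.1)), (-20, np.float64(-27.0)), (-15, np.float64(-27.1)), (-10, np.float64(-26.9)), (-5, np.float64(-27.1)), (0, np.float64(-27.0)), (5, np.float64(-27.0)), (10, np.float64(-27.0)), (15, np.float64(-27.0)), (20, np.float64(-27.1)), (25, np.float64(-27.0)), (30, np.float64(-27.1)), (35, np.float64(-26.3)), (40, np.float64(-21.5)), (45, np.float64(-16.9))]
-15 max x 59.51948777473539
0 max x 59.60261310540575
15 max x 59.55477989354277
plane z=ax+by+c [  0.01   0.01 -27.23] y range [-37.36  36.66]
  return _methods._mean(a, axis=axis, dtype=dtype,
  ret = ret.dtype.type(ret / rcount)
```

Grip is good: underside 10 mm behind the TCP, centred to 0.4 mm. Next I look at the stack from alongside, with the tool already level and turned.

Run:
```python
from h import *
plan([.5947,-.037,.15],tool(143.5),10)
```

```text
row x10: [0.1214, 0.1709, -0.1037, -0.007, 0.0156, -0.0261] mm/row 23.4 deg/row 5.63
```

```bash
python3 -m pendant '[[0.121,0.171,-0.104,-0.007,0.0156,-0.0261],[0.121,0.171,-0.104,-0.007,0.0156,-0.0261],[0.121,0.171,-0.104,-0.007,0.0156,-0.0261],[0.121,0.171,-0.104,-0.007,0.0156,-0.0261],[0.121,0.171,-0.104,-0.007,0.0156,-0.0261],[0.121,0.171,-0.104,-0.007,0.0156,-0.0261],[0.121,0.171,-0.104,-0.007,0.0156,-0.0261],[0.121,0.171,-0.104,-0.007,0.0156,-0.0261],[0.121,0.171,-0.104,-0.007,0.0156,-0.0261],[0.121,0.171,-0.104,-0.007,0.0156,-0.0261]]'
python3 -m pendant '[[0,0,0,0,0,0],[0,0,0,0,0,0],[0,0,0,0,0,0],[0,0,0,0,0,0],[0,0,0,0,0,0],[0,0,0,0,0,0],[0,0,0,0,0,0],[0,0,0,0,0,0],[0,0,0,0,0,0],[0,0,0,0,0,0]]'
python3 look.py w4
cat > stack.py <<'E'
import sys
from h import *
np.set_printoptions(precision=4,suppress=True)
z=np.load(f"pics/{sys.argv[1]}.npz");c=[float(a) for a in sys.argv[2].split(',')];z0,z1=[float(a) for a in sys.argv[3].split(',')]
i=dict(optics.camera_info("wrist"));i['R']=z['R'];i['t']=z['t'];C=cloud(z['d'],i)
P=near(C,c,.06,z0,z1);print("all",rect(P),len(P),np.percentile(P[:,2],[2,50,90,98]))
zt=np.percentile(P[:,2],95);Q=P[P[:,2]>zt-.0015];print("top",rect(Q),len(Q),zt)
A=np.linalg.lstsq(np.c_[Q[:,:2]-c,np.ones(len(Q))],Q[:,2],rcond=None)[0];print("top plane slope",A)
E
python3 stack.py w4 .5143,.0225 .02,.05
```

```text
clock: 5.3
tcp_pos: [0.5955, -0.0364, 0.1511]
tool_rot: [0.312, 0.95, 0.001, -0.0]
wrist_force: [1.0, -0.0, -0.9]
opening: 0.0573
grip_force: 43.2
clock: 6.13
tcp_pos: [0.5956, -0.0372, 0.1517]
tool_rot: [0.314, 0.95, -0.0, 0.001]
wrist_force: [-1.2, -0.7, 0.1]
opening: 0.0571
grip_force: 43.3
[ 0.5956 -0.0372  0.1517] [[-0.803, 0.596, 0.003], [0.596, 0.803, -0.002], [-0.003, 0.0, -1.0]] [-0.28  0.09 -0.06  1.42 -0.    0.36]
all (array([514.1,  22.9]), 81.7, 55.9, -36.3) 8701 [0.0244 0.0291 0.0303 0.0309]
top (array([514.3,  22.9]), 71.8, 46.1, -36.4) 4480 0.03058770388143363
top plane slope [-0.001   0.0007  0.0298]
```

View pics/w4.png

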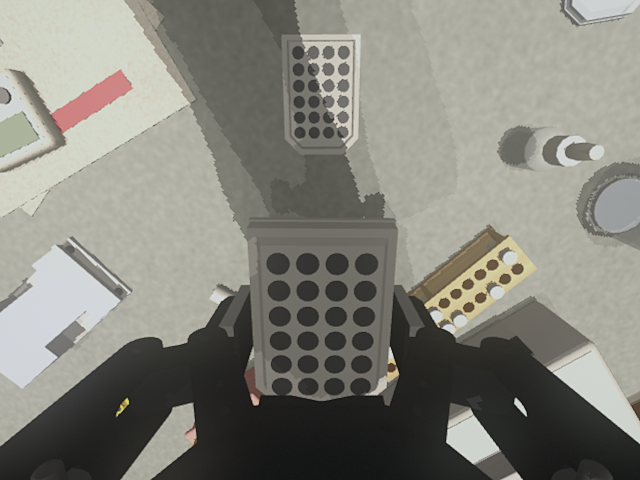

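The stack is at (321,92), cut corners at the bottom like the held tray's. I hover over it, then correct.

```bash
cat > go.py <<'E'
import sys
from h import *
c=[float(a) for a in sys.argv[1].split(',')];N=int(sys.argv[2]);R=tool(float(sys.argv[3]))
o=[float(a)/1000 for a in sys.argv[4].split(',')] if len(sys.argv)>4 else [0,0]
plan(np.array(c)-R@[o[0],o[1],0],R,N)
E
python3 go.py .5143,.0229,.056 5 143.6 -.3,.4
```

```text
row x5: [0.2031, -0.0011, 0.1911, 0.0, 0.0002, -0.0002] mm/row 27.9 deg/row 0.05
```

```bash
python3 -m pendant '[[0.15,0,0.15,0,0,0],[0.2,0,0.19,0,0,0],[0.2,0,0.19,0,0,0],[0.2,0,0.19,0,0,0],[0.165,-0.005,0.135,0,0,0],[0.1,0,0.1,0,0.001,-0.001],[0,0,0,0,0,0],[0,0,0,0,0,0],[0,0,0,0,0,0],[0,0,0,0,0,0]]'
python3 go.py .5143,.0229,.030 1 143.6 -.3,.4
```

```text
clock: 7.02
tcp_pos: [0.5154, 0.0221, 0.0571]
tool_rot: [0.312, 0.95, 0.0, 0.001]
wrist_force: [-0.4, -0.6, -0.6]
opening: 0.057
grip_force: 43.2
row x1: [0.0169, -0.0048, 0.2712, 0.0003, 0.0005, -0.0001] mm/row 27.2 deg/row 0.11
```

```bash
python3 -m pendant '[[0.017,-0.005,0.1,0,0.0005,0],[0,0,0.1,0,0,0],[0,0,0.1,0,0,0],[0,0,0,0,0,0],[0,0,0,0,0,0],[0,0,0,0,0,0],[0,0,0,0,0,0],[0,0,0,0,0,0],[0,0,0,0,0,0],[0,0,0,0,0,0]]'
python3 go.py .5143,.0229,.016 1 143.6 -.3,.4
```

```text
clock: 7.85
tcp_pos: [0.5125, 0.0234, 0.0262]
tool_rot: [0.312, 0.95, 0.0, -0.001]
wrist_force: [-0.0, 0.0, -0.1]
opening: 0.0574
grip_force: 43.3
row x1: [-0.0145, 0.0024, 0.1017, 0.0001, -0.0005, 0.0001] mm/row 10.3 deg/row 0.09
```

```bash
python3 -m pendant '[[0,0,0,0,0,0],[0,0,0,0,0,0],[0,0,0,0,0,0],[0,0,0,0,0,0],[0,0,0,0,0,0],[0,0,0,0,0,0],[0,0,0,0,0,0],[0,0,0,0,0,0],[0,0,0,0,0,0],[0,0,0,0,0,0]]'
python3 go.py .5143,.0229,.016 1 143.6 -.3,.4
```

```text
clock: 8.68
tcp_pos: [0.5123, 0.0234, 0.0259]
tool_rot: [0.312, 0.95, 0.0, -0.001]
wrist_force: [-0.0, -0.1, -0.8]
opening: 0.0571
grip_force: 43.3
row x1: [-0.0161, 0.0032, 0.0991, 0.0001, -0.0006, 0.0001] mm/row 10.0 deg/row 0.11
```

```bash
python3 -m pendant '[[-0.013,0.003,0.02,0,-0.0005,0],[0,0,0.02,0,0,0],[0,0,0,0,0,0],[0,0,0,0,0,0],[0,0,0,0,0,0],[0,0,0,0,0,0],[0,0,0,0,0,0],[0,0,0,0,0,0],[0,0,0,0,0,0],[0,0,0,0,0,0]]'
python3 go.py .5143,.0229,.016 1 143.6 -.3,.4
```

```text
clock: 9.52
tcp_pos: [0.5135, 0.0229, 0.0219]
tool_rot: [0.312, 0.95, 0.0, -0.0]
wrist_force: [0.5, -0.2, -0.1]
opening: 0.057
grip_force: 43.3
row x1: [-0.0037, 0.0003, 0.0586, 0.0001, -0.0001, 0.0001] mm/row 5.9 deg/row 0.03
```

```bash
python3 -m pendant '[[-0.003,0,0.01,0,0,0],[0,0,0.01,0,0,0],[0,0,0.01,0,0,0],[0,0,0.01,0,0,0],[0,0,0.01,0,0,0],[0,0,0.006,0,0,0],[0,0,0,0,0,0],[0,0,0,0,0,0],[0,0,0,0,0,0],[0,0,0,0,0,0]]'
python3 go.py .5143,.0229,.016 1 143.6 -.3,.4
```

```text
clock: 10.35
tcp_pos: [0.5143, 0.0226, 0.0168]
tool_rot: [0.312, 0.95, 0.0, 0.0]
wrist_force: [-0.4, -0.0, 5.4]
opening: 0.057
grip_force: 44.9
row x1: [0.0054, -0.0015, 0.0081, 0.0002, 0.0003, 0.0001] mm/row 1.0 deg/row 0.06
```

```bash
python3 -m pendant '[[0,0,0.01,0,0,0],[0,0,0,0,0,0],[0,0,0,0,0,0],[0,0,0,0,0,0],[0,0,0,0,0,0],[0,0,0,0,0,0],[0,0,0,0,0,0],[0,0,0,0,0,0],[0,0,0,0,0,0],[0,0,0,0,0,0]]'
```

```text
clock: 11.18
tcp_pos: [0.5145, 0.0225, 0.016]
tool_rot: [0.312, 0.95, 0.0, 0.001]
wrist_force: [-0.5, -0.4, 6.7]
opening: 0.057
grip_force: 45.3
```

```bash
python3 -m pendant '[[0,0,0,0,0,0],[0,0,0,0,0,0],[0,0,0,0,0,0],[0,0,0,0,0,0],[0,0,-0.05,0,0,0],[0,0,-0.1,0,0,0],[0,0,-0.3,0,0,0],[0,0,-0.3,0,0,0],[0,0,-0.4,0,0,0],[0,0,-0.3,0,0,0]]' -1 30
python3 look.py w5; python3 stack.py w5 .5143,.0229 .03,.06
```

```text
clock: 12.02
tcp_pos: [0.5141, 0.0227, 0.1641]
tool_rot: [0.312, 0.95, 0.0, 0.001]
wrist_force: [0.7, 0.2, -0.5]
opening: 0.0854
grip_force: 0.0
[0.5141 0.0227 0.1641] [[-0.805, 0.593, 0.002], [0.593, 0.805, -0.0], [-0.002, 0.001, -1.0]] [-0.21 -0.16 -0.29  1.44  0.    0.42]
all (array([514.5,  22.4]), 83.2, 57.7, -36.9) 6367 [0.037  0.0421 0.0432 0.0437]
top (array([514.5,  22.3]), 71.9, 46.4, -37.6) 3526 0.04341309547405013
top plane slope [0.0005 0.0011 0.0427]
```

View pics/w5.png

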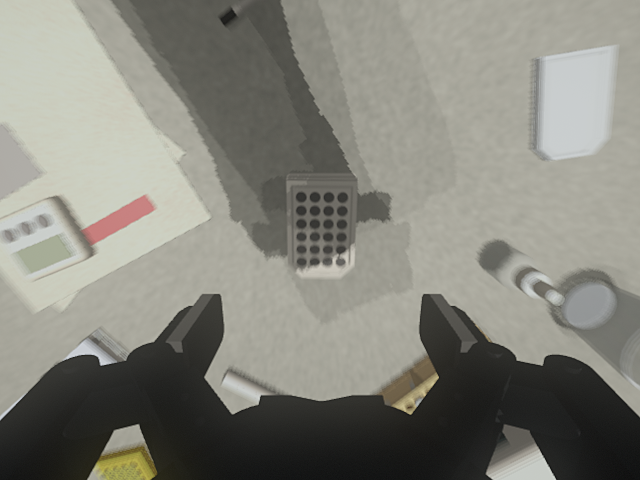

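Top is at 43 mm and level, so the tray is home, cut ends matching. The lid is at (575,102), cut corners at its lower end. The dropper at (525,270) and the beaker are near it, so I measure their clearance.

```bash
python3 stack.py w5 .562,.245 .004,.02
python3 - <<'E'
from h import *
z=np.load("pics/w5.npz");i=dict(optics.camera_info("wrist"));i['R']=z['R'];i['t']=z['t'];C=cloud(z['d'],i)
P=C[(C[...,2]>.03)&(C[...,2]<.12)&(C[...,0]>.5)&(C[...,1]>.08)]
m=((P[:,:2]-[.4,0])/.004).astype(int);k=(m>=0).all(1);g=np.zeros((120,120),np.uint8);g[m[k][:,0],m[k][:,1]]=1
n,l,st,ce=cv2.connectedComponentsWithStats(g)
for j in range(1,n):
    if st[j,4]<5: continue
    Q=P[k][l[m[k][:,0],m[k][:,1]]==j];print(Q.min(0).round(3),Q.max(0).round(3),len(Q))
for u,v in((547,290),(510,262),(590,300)):print(C[v,u].round(3))
C2=cloud(np.load("pics/scene0.npy"),optics.camera_info("scene"))
for u,v in((416,222),(416,235),(418,243)): print("scene dropper",C2[v,u].round(3))
E
```

```text
all (array([559.2, 246.8]), 83.7, 58.8, -27.4) 7379 [0.0056 0.0099 0.011  0.0116]
top (array([559. , 246.5]), 81.6, 56.8, -27.8) 4314 0.011253846282969977
top plane slope [-0.0011 -0.0004  0.0105]
[0.628 0.119 0.03 ] [0.657 0.151 0.086] 1778
[0.707 0.15  0.03 ] [0.772 0.209 0.086] 4366
[0.641 0.135 0.082]
[0.632 0.134 0.041]
[0.714 0.178 0.032]
scene dropper [0.647 0.131 0.078]
scene dropper [0.653 0.13  0.049]
scene dropper [0.661 0.13  0.032]
```

```bash
python3 - <<'E'
from h import *
for n,y0,y1 in(("w5",40,58),("w3",28.7,45),("w4",28.7,45)):
    z=np.load(f"pics/{n}.npz");i=dict(optics.camera_info("wrist"));i['R']=z['R'];i['t']=z['t']
    S=(cloud(z['d'],i)-z['tp'])@Ro.from_quat(z['tr']).as_matrix()*1000
    for sg in(1,-1):
        y=sg*S[...,1];P=S[(y>y0)&(y<y1)&(abs(S[...,0])<15)&(S[...,2]<8)&(S[...,2]>-60)]
        print(n,sg,len(P),"z",np.percentile(P[:,2],[50,95,99,100]).round(1),"x",np.percentile(P[:,0],[1,99]).round(1),"y",np.percentile(P[:,1],[1,99]).round(1))
E
python3 go.py .559,.2466,.10 10 152.4
```

```text
w5 1 3929 z [-38.8 -17.7 -13.9 -11.2] x [-10.8  13.2] y [42. 56.]
w5 -1 3923 z [-38.8 -17.7 -13.7 -11.5] x [-10.7  13.3] y [-56.4 -42.5]
w3 1 3820 z [-47.4 -17.  -10.9  -6.6] x [-9.5 13.4] y [28.7 44.8]
w3 -1 3395 z [-50.1 -16.2 -10.6  -6.4] x [-6.7 13.4] y [-44.9 -28.8]
w4 1 3379 z [-50.5 -16.6 -10.3  -7.1] x [-6.8 13.3] y [28.9 44.9]
w4 -1 3930 z [-45.2 -17.4 -11.1  -6.6] x [-9.6 13.2] y [-44.8 -28.7]
row x10: [0.085, 0.2122, 0.0702, 0.0001, 0.0003, -0.0049] mm/row 23.9 deg/row 0.88
```

```bash
python3 -m pendant '[[0.1,0.23,0.07,0,0.0003,-0.005],[0.1,0.24,0.08,0,0.0003,-0.005],[0.1,0.24,0.08,0,0.0003,-0.005],[0.1,0.24,0.08,0,0.0003,-0.005],[0.1,0.24,0.08,0,0.0003,-0.006],[0.1,0.24,0.08,0,0.0003,-0.006],[0.1,0.24,0.08,0,0.0003,-0.006],[0.1,0.24,0.08,0,0.0003,-0.006],[0.05,0.21,0.07,0,0.0003,-0.005],[0,0,0,0,0,0]]' -1 25
python3 -m pendant '[[0,0,0,0,0,0],[0,0,0,0,0,0],[0,0,0,0,0,0],[0,0,0,0,0,0],[0,0,0,0,0,0],[0,0,0,0,0,0],[0,0,0,0,0,0],[0,0,0,0,0,0],[0,0,0,0,0,0],[0,0,0,0,0,0]]'
python3 look.py w6; python3 stack.py w6 .559,.2466 .004,.02; python3 go.py .559,.2466,.02 1 152.4
```

```text
clock: 12.9
tcp_pos: [0.5559, 0.2504, 0.0898]
tool_rot: [0.236, 0.972, 0.002, -0.005]
wrist_force: [-0.1, -0.2, -0.6]
opening: 0.0854
grip_force: 0.0
clock: 13.73
tcp_pos: [0.5564, 0.2472, 0.0907]
tool_rot: [0.238, 0.971, 0.001, -0.004]
wrist_force: [-0.2, -0.5, -0.3]
opening: 0.0857
grip_force: 0.0
[0.5564 0.2472 0.0907] [[-0.886, 0.463, -0.007], [0.463, 0.886, 0.005], [0.009, 0.001, -1.0]] [ 0.2   0.16 -0.1   1.32  0.01  0.68]
all (array([558.9, 247.5]), 83.3, 57.7, -27.7) 8690 [0.008  0.0098 0.0107 0.0112]
top (array([559. , 247.5]), 81.5, 55.6, -27.7) 5975 0.010945580926366735
top plane slope [-0.0004  0.0001  0.0102]
row x1: [-0.0325, 0.0057, 0.7066, 0.0003, -0.0028, 0.0002] mm/row 70.7 deg/row 0.50
```

```bash
python3 -m pendant '[[-0.02,0.007,0.1,0,-0.0028,0],[0,0,0.15,0,0,0],[0,0,0.2,0,0,0],[0,0,0.2,0,0,0],[0,0,0.07,0,0,0],[0,0,0,0,0,0],[0,0,0,0,0,0],[0,0,0,0,0,0],[0,0,0,0,0,0],[0,0,0,0,0,0]]'
python3 go.py .559,.2474,-.003 1 152.4
```

```text
clock: 14.62
tcp_pos: [0.5593, 0.2472, 0.0199]
tool_rot: [0.238, 0.971, 0.001, 0.001]
wrist_force: [-0.5, 0.1, -0.2]
opening: 0.0856
grip_force: 0.0
row x1: [0.0036, -0.0004, 0.2293, 0.0007, 0.0005, 0.0002] mm/row 22.9 deg/row 0.15
```

```bash
python3 -m pendant '[[0.003,0,0.06,0.0007,0.0005,0],[0,0,0.06,0,0,0],[0,0,0.06,0,0,0],[0,0,0.04,0,0,0],[0,0,0,0,0,0],[0,0,0,0,0,0],[0,0,0,0,0,0],[0,0,0,0,0,0],[0,0,0,0,0,0],[0,0,0,0,0,0]]'
python3 -m pendant '[[0,0,0,0,0,0],[0,0,0,0,0,0],[0,0,0,0,0,0],[0,0,0,0,0,0],[0,0,0,0,0,0],[0,0,0,0,0,0],[0,0,0,0,0,0],[0,0,0,0,0,0],[0,0,0,0,0,0],[0,0,0,0,0,0]]' 0.2 25
```

```text
clock: 15.45
tcp_pos: [0.5583, 0.2473, -0.003]
tool_rot: [0.238, 0.971, -0.0, -0.001]
wrist_force: [-0.1, -0.9, -0.2]
opening: 0.0852
grip_force: 0.0
clock: 16.28
tcp_pos: [0.5584, 0.2472, -0.003]
tool_rot: [0.238, 0.971, -0.0, -0.001]
wrist_force: [-0.9, -0.1, 4.9]
opening: 0.0571
grip_force: 27.3
```

```bash
python3 -m pendant '[[0,0,0,0,0,0],[0,0,0,0,0,0],[0,0,-0.05,0,0,0],[0,0,-0.15,0,0,0],[0,0,-0.25,0,0,0],[0,0,-0.3,0,0,0],[0,0,-0.3,0,0,0],[0,0,-0.2,0,0,0],[0,0,0,0,0,0],[0,0,0,0,0,0]]' 1 30
python3 look.py w7; python3 held.py w7 2>/dev/null; python3 go.py .5145,.0224,.11 10 143.2
```

```text
clock: 17.12
tcp_pos: [0.5591, 0.2474, 0.1229]
tool_rot: [0.238, 0.971, 0.0, 0.0]
wrist_force: [-0.1, 0.4, -1.2]
opening: 0.0572
grip_force: 32.5
[0.5591 0.2474 0.1229] [[-0.887, 0.463, 0.0], [0.463, 0.887, 0.0], [-0.0, 0.0, -1.0]] [ 0.2   0.15 -0.05  1.37  0.    0.68]
z at x along middle: [(-30, np.float64(-12.9)), (-25, np.float64(-12.9)), (-20, np.float64(-12.9)), (-15, np.float64(-12.9)), (-10, np.float64(-12.9)), (-5, np.float64(-12.9)), (0, np.float64(-12.9)), (5, np.float64(-12.9)), (10, np.float64(-12.8)), (15, np.float64(-12.9)), (20, np.float64(-12.9)), (25, np.float64(-12.9)), (30, np.float64(-12.9)), (35, np.float64(-12.4)), (40, np.float64(-9.1)), (45, np.float64(nan))]
-15 max x 41.049089152562786
0 max x 40.94549776961997
15 max x 40.96162645798522
plane z=ax+by+c [  0.01  -0.   -13.11] y range [-27.71  27.16]
row x10: [-0.0811, -0.2144, 0.0114, -0.0001, -0.0001, 0.0051] mm/row 23.0 deg/row 0.92
```

View pics/w7.png

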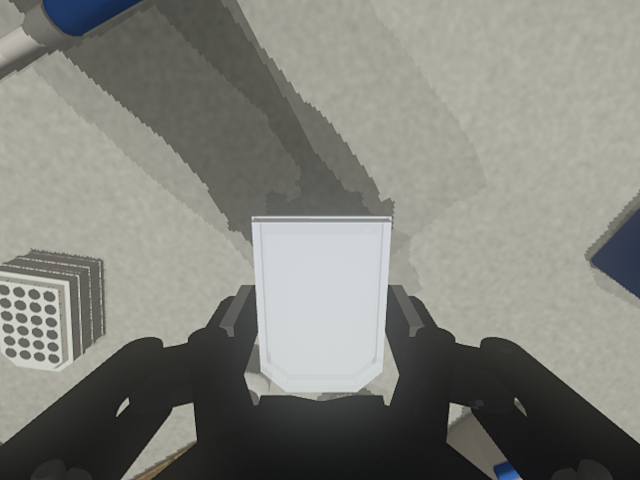

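The lid is held level with its cut end at the bottom of the picture, the same way round as the stack. I carry it over.

```bash
python3 -m pendant '[[-0.06,-0.16,0.01,0,0,0.005],[-0.09,-0.24,0.01,0,0,0.006],[-0.09,-0.24,0.01,0,0,0.006],[-0.09,-0.24,0.01,0,0,0.006],[-0.09,-0.24,0.01,0,0,0.006],[-0.09,-0.24,0.01,0,0,0.006],[-0.09,-0.24,0.01,0,0,0.006],[-0.09,-0.24,0.01,0,0,0.005],[-0.08,-0.2,0.01,0,0,0.005],[-0.04,-0.11,0.01,0,0,0]]'
python3 -m pendant '[[0,0,0,0,0,0],[0,0,0,0,0,0],[0,0,0,0,0,0],[0,0,0,0,0,0],[0,0,0,0,0,0],[0,0,0,0,0,0],[0,0,0,0,0,0],[0,0,0,0,0,0],[0,0,0,0,0,0],[0,0,0,0,0,0]]'
python3 go.py .5145,.0224,.047 1 143.2 -.9,-.2
```

```text
clock: 18.0
tcp_pos: [0.5115, 0.0206, 0.1101]
tool_rot: [0.316, 0.949, -0.001, -0.002]
wrist_force: [0.3, 0.2, -0.1]
opening: 0.0575
grip_force: 32.5
clock: 18.83
tcp_pos: [0.513, 0.0223, 0.1119]
tool_rot: [0.315, 0.949, -0.001, -0.001]
wrist_force: [0.1, 0.2, 0.6]
opening: 0.0572
grip_force: 32.5
row x1: [-0.003, 0.0123, 0.6488, -0.0005, -0.0004, 0.0004] mm/row 64.9 deg/row 0.13
```

```bash
python3 -m pendant '[[-0.003,0.012,0.08,-0.0005,-0.0004,0],[0,0,0.15,0,0,0],[0,0,0.15,0,0,0],[0,0,0.15,0,0,0],[0,0,0.1,0,0,0],[0,0,0,0,0,0],[0,0,0,0,0,0],[0,0,0,0,0,0],[0,0,0,0,0,0],[0,0,0,0,0,0]]'
python3 go.py .5145,.0224,.037 1 143.2 -.9,-.2
```

```text
clock: 19.67
tcp_pos: [0.5146, 0.0229, 0.0498]
tool_rot: [0.315, 0.949, 0.0, 0.001]
wrist_force: [-0.1, -0.2, -0.2]
opening: 0.057
grip_force: 32.5
row x1: [0.007, -0.0031, 0.1278, 0.0002, 0.0004, 0.0003] mm/row 12.8 deg/row 0.10
```

```bash
python3 -m pendant '[[0.006,-0.003,0.03,0,0.0003,0],[0,0,0.03,0,0,0],[0,0,0,0,0,0],[0,0,0,0,0,0],[0,0,0,0,0,0],[0,0,0,0,0,0],[0,0,0,0,0,0],[0,0,0,0,0,0],[0,0,0,0,0,0],[0,0,0,0,0,0]]'
python3 go.py .5145,.0224,.037 1 143.2 -.9,-.2
```

```text
clock: 20.5
tcp_pos: [0.5133, 0.0232, 0.0429]
tool_rot: [0.315, 0.949, 0.0, -0.0]
wrist_force: [0.3, -0.3, 0.1]
opening: 0.0569
grip_force: 32.5
row x1: [-0.0051, 0.0029, 0.059, 0.0, -0.0003, 0.0003] mm/row 5.9 deg/row 0.08
```

```bash
python3 -m pendant '[[-0.004,0.002,0.01,0,0,0],[0,0,0.01,0,0,0],[0,0,0.01,0,0,0],[0,0,0.01,0,0,0],[0,0,0.01,0,0,0],[0,0,0.01,0,0,0],[0,0,0,0,0,0],[0,0,0,0,0,0],[0,0,0,0,0,0],[0,0,0,0,0,0]]'
python3 go.py .5145,.0224,.037 1 143.2 -.9,-.2
```

```text
clock: 21.33
tcp_pos: [0.5138, 0.0231, 0.0369]
tool_rot: [0.315, 0.949, 0.0, -0.0]
wrist_force: [-0.8, -0.1, -0.5]
opening: 0.0567
grip_force: 32.5
row x1: [-0.0008, 0.0008, -0.0008, 0.0, -0.0003, 0.0003] mm/row 0.1 deg/row 0.08
```

```bash
python3 -m pendant '[[0,0,0.01,0,0,0],[0,0,0,0,0,0],[0,0,0,0,0,0],[0,0,0,0,0,0],[0,0,0,0,0,0],[0,0,0,0,0,0],[0,0,0,0,0,0],[0,0,0,0,0,0],[0,0,0,0,0,0],[0,0,0,0,0,0]]'
```

```text
clock: 22.17
tcp_pos: [0.5139, 0.0231, 0.036]
tool_rot: [0.315, 0.949, 0.0, -0.0]
wrist_force: [1.2, -0.1, 3.6]
opening: 0.0573
grip_force: 32.8
```

```bash
python3 -m pendant '[[0,0,0,0,0,0],[0,0,0,0,0,0],[0,0,0,0,0,0],[0,0,0,0,0,0],[0,0,-0.05,0,0,0],[0,0,-0.1,0,0,0],[0,0,-0.3,0,0,0],[0,0,-0.3,0,0,0],[0,0,-0.3,0,0,0],[0,0,-0.2,0,0,0]]' -1 30
python3 look.py w8; python3 stack.py w8 .5143,.0229 .02,.07
python3 - <<'E'
from h import *
z=np.load("pics/w8.npz");i=dict(optics.camera_info("wrist"));i['R']=z['R'];i['t']=z['t'];C=cloud(z['d'],i)
for n in("scene","side"):
    p,_=optics.grab_frame(n);u,v=proj([.514,.023,.03],optics.camera_info(n)).astype(int)
    cv2.imwrite(f"pics/{n}9.png",p); globals()[n]=cv2.resize(p[v-38:v+38,u-50:u+50],(400,300),interpolation=cv2.INTER_CUBIC)
w=cv2.resize(cv2.imread("pics/w8.png"),(400,300))
cv2.imwrite("pics/fin.png",np.vstack([np.hstack([scene,side]),np.hstack([w,cv2.resize(cv2.imread("pics/scene9.png"),(400,300))])]))
E
```

```text
clock: 23.0
tcp_pos: [0.5147, 0.0229, 0.165]
tool_rot: [0.315, 0.949, 0.0, 0.001]
wrist_force: [-0.2, 0.1, 0.3]
opening: 0.0852
grip_force: 0.0
[0.5147 0.0229 0.165 ] [[-0.801, 0.598, 0.003], [0.598, 0.801, -0.0], [-0.002, 0.002, -1.0]] [-0.21 -0.16 -0.28  1.45  0.    0.43]
all (array([514.1,  22.8]), 83.0, 58.2, -36.7) 7091 [0.0298 0.0488 0.0497 0.0503]
top (array([514.5,  22.5]), 80.7, 55.7, -36.8) 4459 0.04999008042536846
top plane slope [-0.0002  0.0006  0.0492]
```

View pics/fin.png

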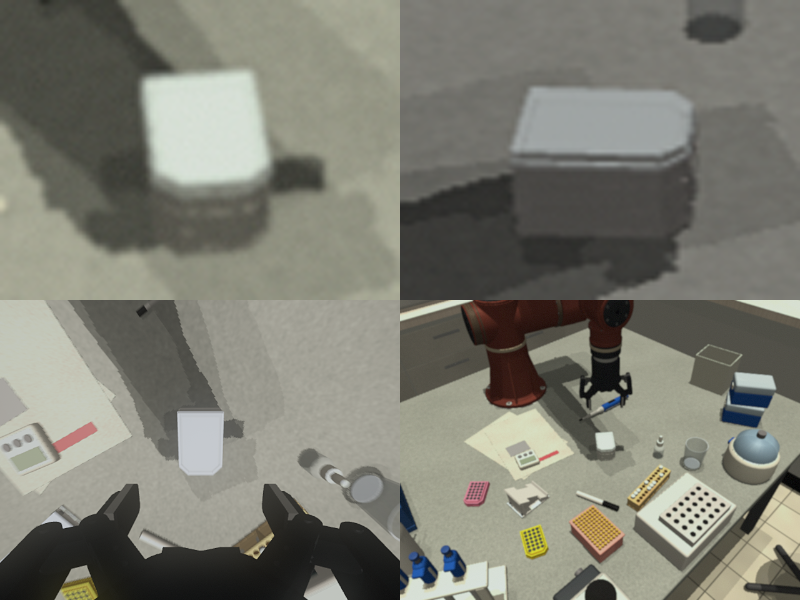

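Lid on the stack, level, top panel at about 50 mm (39+11), cut corners aligned, nothing else moved. I'm handing it in.

```bash
python3 -c "
from station import bot
print(bot.sign_off())"
```

```text
the job is handed in; nothing more can be done
None
```

The well tray and the lid are on the stack, cut corners over cut corners, level and fully home by camera measurement; I handed the job in at about 23 s, and the final pictures show the stack where it was and nothing else disturbed.

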